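Load a vial into the sample changer and index it one click

ROBOT

A 6-joint arm with a two-finger parallel gripper is mounted at the origin on the work surface. World frame = base frame: x ahead of the robot, y to its left, z up, the work surface at z = 0. Lengths are in m, angles in rad, forces in N, time in s.
With the tool pointing down it reaches from about 0.3 to 0.775 m from the base axis. Payload 14.6 kg.
Tool frame: the origin (TCP) lies at the very end of the fingers, on their centre line; the grasp point (between the pads) lies grasp_offset behind it (grasp_offset is the distance from the TCP to the grasp point, in m); z points along the fingers, y is the line along which they close (so a half turn about z gives the same grasp; the last joint's range is limited). The gripper opens to 85 mm and grips with 20 to 120 N. Pads are 22 mm wide; open, the fingers measure 114 mm over their backs; the gripper's body (76 mm by 85 mm) begins 54 mm behind the grasp point. The pads swing forward as they close: fully open they stand 13 mm farther back than shut.
Start: joints at [1.072, 0.3, 1.521, -0, 1.321, -0.067], TCP at [0.23, 0.5, 0.231] pointing down, gripper open.
Joint ranges: [-3.03, 3.03], [-0.79, 2.21], [0.23, 2.52], [-1.04, 4.18], [0, 3.07], [-2.55, 2.55]. Speed limits (rad/s): [2.22, 2.22, 2.57, 3.14, 3.14, 3.14].

INTERFACE

Orientations are given as a unit quaternion [x, y, z, w].
In Python, from bench import read_state, read_camera, finish_job, grasp_offset gives the robot as it stands.
- The arm moves only by the tool drive_tool, never from a script. Its argument "plan" is a list of rows, each a list of 7 numbers: the turn, a rotation vector about the tool's x, y, z in rad, then the shift along the tool's x, y, z in cm, then the closure, from -1 (fully open) to 1 (shut). A call has exactly 8 rows; each row shifts and turns the commanded pose from where the row before left it, along the tool's axes as they then stand; what a row does not reach is not made up. A row lasts 1/8 s, in which the tool goes at most 62.5 mm and 10.7 degrees, less where a joint would pass 70% of its speed; a pose out of reach is approached as far as the arm can. A call is refused whole if a number of a shift passes 6.25 or a number of a turn 0.188, either way. A call with a gripper value outside its range is refused whole. The fingers move at their own pace and stop on an object; "squeeze" is the grip in N (left out, the last holds). Time passes only in rows, so rows that do not move let the fingers close, or fill a call up. It gives the time, the measured TCP pose, the force, the opening and the grip force at its end, in the units of the state.
- read_state(): the state, without advancing time (a new reading comes with each control period).
- read_camera(name): name is "scene" or "top" or "wrist"; returns a dict with "frame" (384x512x3 uint8, red, green, blue), "camera_matrix" (3x3 intrinsics, pixels), "distortion" ([k1, k2, p1, p2, k3] as OpenCV has them; the pictures are not rectified), "origin" and "rotation" of the camera in the world; the wrist camera has in their place "hand_eye" (4x4, takes a point from camera to tool coordinates, whose origin is the TCP and whose axes are the flange's). Camera axes: x right, y down, z forward; pixel columns grow to the right and rows downward; lengths in m; the calibration is good to about 2 mm. A picture is of the moment at which its call begins: read the wrist's pose just before it. There is no depth.
- finish_job(): hands the job in; it is judged then, once.
The state is a dict: "t": time; "qpos": joint angles; "joint_vel": joint speeds; "tau": joint torques, N m; "position": TCP position; "tool_rot": TCP orientation; "ft_force": force on the tool from outside, world axes, zero at the start; "ft_torque": the same for the moment, N m; "grip_width": opening from 0.0 (shut) to 1.0 (fully open); "gripper_force": force on a finger pad.
Only numpy, scipy, OpenCV 4.12 (cv2) and the standard library are available. Lean on these libraries where they do the work, as an engineer would, in place of code of your own. Each camera call takes 0.05 s, during which the arm holds its last target. There are 200 camera calls.

TASK

Take the capped sample vial from the blue rack and put it into the empty pocket at the load mark of the sample changer. Press it down past the pocket's spring clip until it stands hard down on its seat, with the vial switch in the seat fully pressed, but gently: the switch is delicate. Then turn the carousel clockwise (seen from above) by exactly one click, so that the next empty pocket rests at the load mark, and leave the other things alone.

Things in the scene. Friction and masses are not known exactly. Their poses are not given: they have to be found in the camera images.
- vial_mid (a point): Capped sample vial: white, round, body 28 mm in diameter, ribbed screw cap 31 mm wide and 14 mm high, 80 mm high over all, about 45 g: the tallest thing in the rack, the only one with a wide cap. The point is on its axis half-way up (40 mm above its base); z along the axis. It stands upright in a hole 20 mm deep, its base 10 mm above the bench.
- load_pocket (a point): Centre of the bottom of the pocket to load, 63 mm above the bench, z up; turns with the carousel. The pocket is a black sleeve, 38 mm wide outside, 30 mm inside, rim 42 mm above this point, flared at the mouth. Inside is the seat. The next pocket clockwise, 56 mm away, holds a vial; the next three the other way are empty. With the vial home, its mid point is 44 to 60 mm above this point.
- seat (a joint): Travel of the sprung pad (22 mm wide, the vial switch) on the seat in that pocket: 0 = up, 0.004 m = fully pressed, against 0.6 to 1 N; home means over 0.0025 m. Below it a rubber washer gives 0.4 mm per 10 N. The seat is screw-set, differently each time: pressed, the pad's top is 4 to 20 mm above the pocket's bottom, not known beforehand: find it by feel. Over 18 N on the pad breaks it.
- pocket_clip (a point): Crest of that pocket's bowed steel leaf spring, on the side away from the hub, 26 mm above the pocket's bottom; it bulges 3.5 mm into the bore. The vial's base meets it some 24 mm above the bottom: getting past takes 7 to 12 N, then some 3 to 9 N of drag last all the way down. The vial stays at whatever height it is left, also against the pad's spring.
- knob_grip (a point): Grip point of the black bar knob on the carousel's axis, 125 mm above the bench; turns with the carousel. The bar is 14 mm thick along this frame's x, 46 mm long along its y and stands from 103 to 141 mm above the bench; pinch its 14 mm from above. -y points to the pocket to load, 90 mm away. Below the bar is a round hub, 20 mm in radius.
- carousel (a joint): Angle of the carousel in rad, 0 at the start, growing clockwise seen from above. Ten pockets: one click is 0.628 rad. A sprung roller in a star wheel holds it at each click with about 0.1 N m; past half a click it draws itself on to the next. A click counts within 0.05 rad. It must not pass 0.95 (towards a second click) nor -0.2 (backwards).
- changer: Sample changer, fixed: white case 290 x 290 mm, 48 mm high, origin on the bench under the carousel's axis. On it an aluminium carousel, 230 mm in diameter, top 63 mm above the bench, with ten sleeves on a circle of 90 mm radius, six holding vials (tops at 148 to 160 mm). The load mark, a black pointed block, is on its -y edge; the reading head, a box 126 mm high, on its +y edge.
- rack: Blue rack block 190 (x) x 58 (y) x 30 mm, fixed, origin at the centre of its underside. Three holes 30 mm in diameter and 20 mm deep, at x = -60, 0 and +60 mm, hold the sample vial and two other things, in any order.
- open_tube_mid (a point): Bystander in the rack: open empty white tube without a cap, 28 mm in diameter, 58 mm high; the point is at its middle. Leave it alone.
- dropper_mid (a point): Bystander in the rack: short white dropper bottle with a narrow nozzle, 28 mm in diameter, 64 mm high; the point is at its middle. Leave it alone.
- tip_box: Bystander: pipette tip box with a clear lid, 125 x 85 x 69 mm, origin at the centre of its underside. Leave it alone.

How it is judged:
On the way, in this order (a step that is already met when the one before it is completed fails the run):
1. the vial is home in the pocket at the load mark (switch pad pressed by more than 2.5 of its 4 mm), while the carousel still rests on its first click (value of joint seat above 0.0025 m and z of vial_mid in the frame of load_pocket below 0.063 m and horizontal distance between vial_mid and load_pocket below 0.005 m and angle between vial_mid's own z axis and vertical below 0.1 rad and value of joint carousel below 0.12 rad), for 0.2 s.
2. the carousel has been turned one click clockwise (0.628 rad within 0.05) (value of joint carousel between 0.578 and 0.678 rad), for 0.2 s.
At the end, for the whole second after the job is handed in: The vial stands in the pocket, pressing its seat's switch pad down by more than 2.5 of its 4 mm, within 5 mm of the pocket's axis, tilted less than 0.1 rad; the carousel rests one click clockwise of the start (0.628 rad within 0.05). Nothing moves (all of step 2 and value of joint seat above 0.0025 m and z of vial_mid in the frame of load_pocket below 0.063 m and horizontal distance between vial_mid and load_pocket below 0.005 m and angle between vial_mid's own z axis and vertical below 0.1 rad and velocity of joint carousel between -0.05 and 0.05 rad/s and linear speed of vial below 0.02 m/s); the robot touches nothing.
It fails at once if the switch pad of the seat is pressed with more than 18 N (contact force between anything else and seat above 18 N).
It fails at once if the carousel is turned past its click (beyond 0.95 rad) or backwards (beyond -0.2 rad) (value of joint carousel above 0.95 rad or value of joint carousel below -0.2 rad).
It fails at once if another thing is moved by more than 15 mm (the tube or the dropper bottle in the rack, the tip box) (distance of any of open_tube_mid, dropper_mid, tip_box from where it was at the start of the episode above 0.015 m).
It also fails if it takes over 61 s, if anything falls off the work surface, if the arm or the gripper's body presses on something with over 40 N, if the wrist force passes 120 N, or if a joint passes its speed limit or range.

## Working session

There is one attempt and no reset: what is moved stays moved. The work goes in short steps, Python scripts to look and compute and a tool call to move; the robot and the scene stay as the last step left them, time stands still between calls to the robot, and variables do not carry over. Pictures are saved under pics/ and viewed, at most 13 in all, crops included, and the job is handed in when it is done.

Besides the shell and the picture viewer there is one more tool, called after "Emit:" as name(argument=value, ...) on one line, values as JSON. drive_tool: Moves the arm, as the interface text tells. Its arguments: {"type":"object","properties":{"plan":{"type":"array"},"squeeze":{"type":"number"}},"required":["plan"]}

```bash
mkdir -p pics; ls
python3 - <<'E'
from bench import *
import cv2,numpy as np
s=read_state();print(s);print(grasp_offset)
for n in("scene","top"):
    c=read_camera(n);cv2.imwrite(f"pics/{n}0.png",c["frame"][:,:,::-1])
    print(n,c["camera_matrix"],c["distortion"],c["origin"],c["rotation"])
c=read_camera("wrist");print(c["hand_eye"],c["camera_matrix"],c["distortion"])
E
```

```text
pics
{'t': 0.0, 'qpos': array([ 1.07239345e+00,  3.00471994e-01,  1.52157497e+00,  2.18063697e-05,
        1.32065999e+00, -6.65729875e-02]), 'joint_vel': array([-3.83844545e-04, -3.60740754e-04,  5.63260000e-04,  6.29884764e-04,
       -1.01628480e-03,  2.23121430e-05]), 'tau': array([ 6.35110227e-04, -5.43518794e+01, -3.61779857e+01, -1.01326057e-04,
        4.18635682e-03,  2.68296327e-05]), 'position': array([0.23007209, 0.49932361, 0.2307234 ]), 'tool_rot': array([ 2.14243829e-01,  9.76780053e-01, -5.32123695e-04, -1.65447133e-04]), 'ft_force': array([ 0.17984159, -0.25867833, -0.55722078]), 'ft_torque': array([ 0.04426958, -0.03258628,  0.01618101]), 'gripper_force': 0.0, 'grip_width': 1.001918635464375}
0.0187
scene [[428.02863792   0.         256.36231776]
 [  0.         428.02863792 190.603612  ]
 [  0.           0.           1.        ]] [-0.06426011  0.          0.          0.          0.        ] [ 1.0315925  -0.6082256   0.64930245] [ 0.84025413  0.33912645 -0.1548765  -0.39367439]
top [[485.81124884   0.         273.69452272]
 [  0.         485.81124884 192.47093442]
 [  0.           0.           1.        ]] [-0.20699277  0.          0.          0.          0.        ] [ 0.38113101 -0.12771499  1.12193564] [-0.69838424  0.71029883 -0.06003019  0.06427606]
[[-4.30431069e-04 -9.53244411e-01 -3.02200111e-01  7.74671417e-02]
 [ 9.99999663e-01 -6.21538691e-04  5.36225348e-04 -1.80020951e-03]
 [-6.98982878e-04 -3.02199779e-01  9.53244358e-01 -1.42689585e-01]
 [ 0.00000000e+00  0.00000000e+00  0.00000000e+00  1.00000000e+00]] [[269.63071092   0.         256.40000636]
 [  0.         269.63071092 190.8487226 ]
 [  0.           0.           1.        ]] [-0.04535485  0.          0.          0.          0.        ]
```

View pics/top0.png

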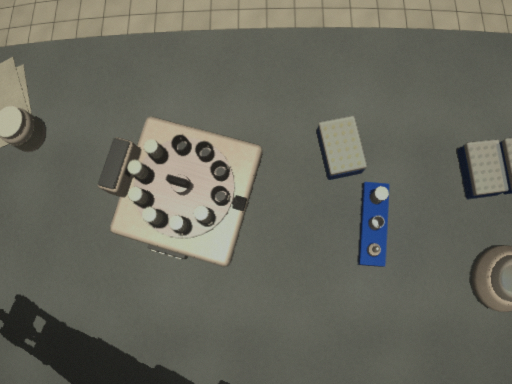

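View pics/scene0.png

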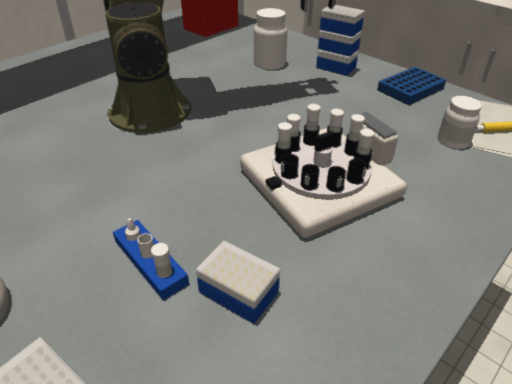

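```bash
cat > h.py <<'E'
from bench import *
import cv2,numpy as np
from scipy.spatial.transform import Rotation as R
from scipy.optimize import least_squares
def cam(n):
    s=read_state();c=read_camera(n)
    if n=="wrist":
        T=np.eye(4);T[:3,:3]=R.from_quat(s["tool_rot"]).as_matrix();T[:3,3]=s["position"]
        T=T@np.array(c["hand_eye"]);c["R"]=T[:3,:3];c["o"]=T[:3,3]
    else: c["R"]=R.from_quat(c["rotation"]).as_matrix();c["o"]=np.array(c["origin"])
    return c
def proj(c,P):
    P=np.atleast_2d(P).astype(float);r=cv2.Rodrigues(c["R"].T)[0]
    return cv2.projectPoints(P,r,-c["R"].T@c["o"],c["camera_matrix"],np.array(c["distortion"]))[0][:,0]
def ray(c,uv):
    p=cv2.undistortPoints(np.array([[uv]],float),c["camera_matrix"],np.array(c["distortion"]))[0,0]
    return c["R"]@np.array([p[0],p[1],1.])
def at_z(c,uv,z):
    d=ray(c,uv);return c["o"]+d*(z-c["o"][2])/d[2]
def tri(obs): # [(cam,uv),...]
    A=np.zeros((3,3));b=np.zeros(3);L=[]
    for c,uv in obs:
        d=ray(c,uv);d/=np.linalg.norm(d);M=np.eye(3)-np.outer(d,d);A+=M;b+=M@c["o"];L.append((M,c["o"]))
    x=np.linalg.solve(A,b);return x,[np.linalg.norm(M@(x-o)) for M,o in L]
E
python3 - <<'E'
from h import *
np.set_printoptions(precision=4,suppress=True)
t=cam("top");s=cam("scene")
for n,uv,z in[("vialtop",(381.5,193.5),.09),("tube",(378,222),.068),("drop",(375,250),.074),("mark",(240,203),.06),("knob",(179,183.5),.141),("emptypk1 rim",(221,195.5),.105),("tipbox",(342,146),.069)]:
    print(n,at_z(t,uv,z))
print(tri([(t,(381.5,193.5)),(s,(160,249))]))
# crops
a=cv2.resize(t["frame"][105:270,100:275],None,fx=3.4,fy=3.4,interpolation=cv2.INTER_CUBIC)
b=cv2.resize(s["frame"][95:225,235:410],None,fx=3.4,fy=3.4,interpolation=cv2.INTER_CUBIC)
cv2.imwrite("pics/cropt.png",a[:,:,::-1]);cv2.imwrite("pics/crops.png",b[:,:,::-1])
# carousel rim circle: light blobs etc.
E
```

```text
vialtop [ 0.5583 -0.3575  0.09  ]
tube [ 0.4987 -0.3512  0.068 ]
drop [ 0.437  -0.3405  0.074 ]
mark [ 0.5477 -0.0478  0.06  ]
knob [0.578  0.0732 0.141 ]
emptypk1 rim [ 0.5575 -0.0107  0.105 ]
tipbox [ 0.672  -0.2784  0.069 ]
(array([ 0.5593, -0.3567,  0.0883]), [np.float64(0.00132133868223965), np.float64(0.0013213386822395648)])
```

View pics/cropt.png

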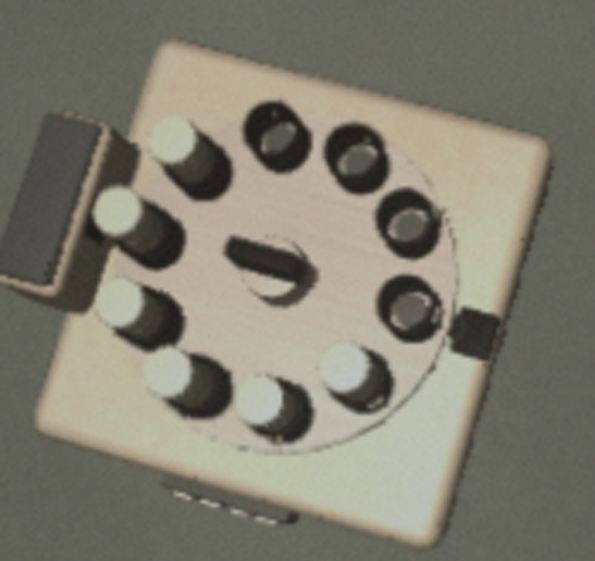

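Emit:
drive_tool(plan=[[0, 0, -0.096, 0, 0, -3.5, -1], [0, 0, -0.096, 0, 0, -3.5, -1], [0, 0, 0, -3.8, -4.2, 0, -1], [0, 0, 0, -3.8, -4.2, 0, -1], [0, 0, 0, -3.8, -4.2, 0, -1], [0, 0, 0, -3.8, -4.2, 0, -1], [0, 0, 0, -3.8, -4.2, 0, -1], [0, 0, 0, -3.8, -4.2, 0, -1]], squeeze=60)

```text
t: 1.25
position: [0.3923, 0.1988, 0.3014]
tool_rot: [0.12, 0.993, 0.0, 0.0]
ft_force: [-0.0, 0.5, 0.3]
grip_width: 1.002
gripper_force: 0.0
```

Emit:
drive_tool(plan=[[0, 0, 0, -3.8, -4.2, 0, -1], [0, 0, 0, -3.8, -4.2, 0, -1], [0, 0, 0, -3.8, -4.2, 0, -1], [0, 0, 0, -3.8, -4.2, 0, -1], [0, 0, 0, 0, 0, 0, -1], [0, 0, 0, 0, 0, 0, -1], [0, 0, 0, 0, 0, 0, -1], [0, 0, 0, 0, 0, 0, -1]])

```text
t: 2.25
position: [0.4993, 0.0021, 0.3015]
tool_rot: [0.119, 0.993, 0.0, 0.0]
ft_force: [0.2, 0.9, 0.2]
grip_width: 0.998
gripper_force: 0.0
```

Run:
```python
from h import *
import pickle
s=read_state();print(s["position"],s["tool_rot"],s["qpos"],s["t"])
w=cam("wrist");pickle.dump(w,open("wA.pkl","wb"))
cv2.imwrite("pics/wA.png",cv2.resize(w["frame"],(768,576),interpolation=cv2.INTER_CUBIC)[:,:,::-1])
```

```text
[0.49932971 0.00212161 0.30150341] [1.18896058e-01 9.92906686e-01 5.14925901e-06 2.00601538e-04] [-6.91096925e-02  1.38795752e-01  1.55391303e+00 -9.86726595e-06
  1.44848266e+00 -1.40154885e+00] 2.25
```

View pics/wA.png

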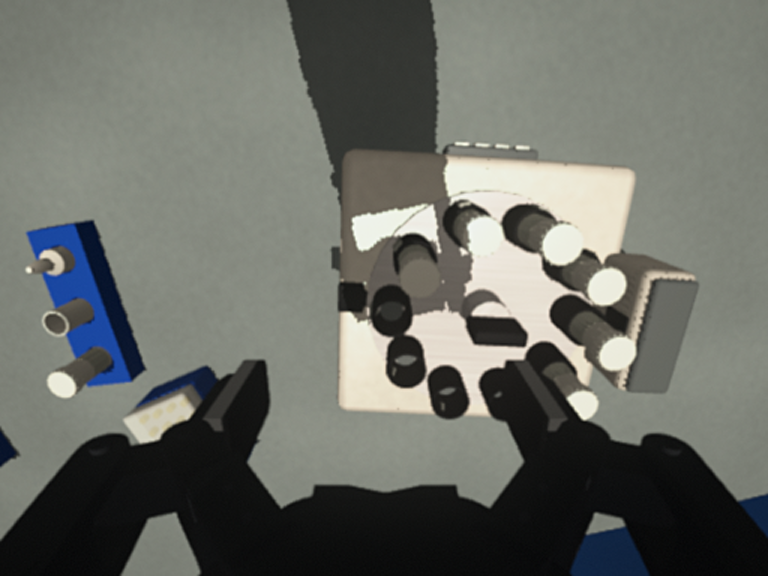

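```bash
cat > fit.py <<'E'
from h import *
def ring(c,p,z,r=.019,n=40):
    a=np.linspace(0,2*np.pi,n,endpoint=False)
    return proj(c,np.c_[p[0]+r*np.cos(a),p[1]+r*np.sin(a),np.full(n,z)])
def sleeve_hull(c,p): return cv2.convexHull(np.r_[ring(c,p,.105),ring(c,p,.063)].astype(np.float32))[:,0]
def pk(q,i): # pocket i counterclockwise from load
    a=q[2]-np.pi/2+i*2*np.pi/10
    return np.array(q[:2])+.09*np.array([np.cos(a),np.sin(a)])
S=8
def score(q,cams,idx):
    # fraction contrast: mean inside sleeve hull dark vs. band outside bright
    t=0
    for c,ii in zip(cams,idx):
        g=c.setdefault("g",cv2.GaussianBlur(c["frame"].min(2).astype(np.float32),(0,0),.8))
        for i in ii:
            h=sleeve_hull(c,pk(q,i));m=h.mean(0)
            # edges: gradient across hull boundary
            pts=np.concatenate([h[j]+(h[(j+1)%len(h)]-h[j])*np.linspace(0,1,4)[:3,None] for j in range(len(h))])
            d=pts-m;d/=np.linalg.norm(d,axis=1)[:,None]
            o=cv2.remap(g,(pts+1.2*d).astype(np.float32)[None],None,1)[0];n=cv2.remap(g,(pts-1.2*d).astype(np.float32)[None],None,1)[0]
            t-=np.clip(o-n,0,60).mean()
    return t
E
python3 - <<'E'
from fit import *
import pickle
from scipy.optimize import minimize,differential_evolution
np.set_printoptions(precision=4,suppress=True)
w=pickle.load(open("wA.pkl","rb"));t=cam("top");s=cam("scene")
q0=np.array([.578,.073,-.239])
for cams,idx in[([w],[[0,1,2]]),([t],[[0,1,2,3]]),([w,t],[[0,1,2],[0,1,2,3]])]:
    b=[(q0[0]-.012,q0[0]+.012),(q0[1]-.012,q0[1]+.012),(q0[2]-.1,q0[2]+.1)]
    r=differential_evolution(score,b,args=(cams,idx),seed=1,maxiter=60,popsize=10)
    print(r.x,r.fun,pk(r.x,0))
q=r.x
u=np.array
print("vial tri w/top/scene",tri([(w,u((63,383))*2/3),(t,(381.5,193.5)),(s,(160,249))]))
print("vial w,t",tri([(w,u((63,383))*2/3),(t,(381.5,193.5))]))
k=3
def crop(c,x0,y0,x1,y1,kk,nm):
    im=cv2.resize(c["frame"][y0:y1,x0:x1],None,fx=kk,fy=kk,interpolation=cv2.INTER_CUBIC).copy()
    f=lambda P:np.round(((P+.5-[x0,y0])*kk-.5)*16).astype(np.int32)
    for i in range(4):
        for z,cl in((.105,(255,0,0)),(.063,(0,255,0))): cv2.polylines(im,[f(ring(c,pk(q,i),z))],True,cl,1,shift=4)
    cv2.polylines(im,[f(ring(c,q[:2],.063,.115))],True,(0,0,255),1,shift=4)
    Rz=lambda x,y:q[:2]+u([np.cos(q[2])*x-np.sin(q[2])*y,np.sin(q[2])*x+np.cos(q[2])*y])
    K=np.array([[*Rz(x,y),.141] for x,y in((.007,.023),(-.007,.023),(-.007,-.023),(.007,-.023))])
    cv2.polylines(im,[f(proj(c,K))],True,(255,0,255),1,shift=4)
    return im
a=crop(w,215,90,420,280,2,"");b=crop(t,110,110,250,268,2.4,"")
H=max(a.shape[0],b.shape[0]);pad=lambda i:np.pad(i,((0,H-i.shape[0]),(0,0),(0,0)))
im=np.hstack([pad(a),pad(b)]);print(im.shape);cv2.imwrite("pics/ov.png",im[:,:,::-1])
E
```

```text
[ 0.5842  0.0782 -0.2895] -161.0909423828125 [ 0.5585 -0.008 ]
[ 0.588   0.0778 -0.2911] -132.0533905029297 [ 0.5622 -0.0084]
[ 0.5848  0.0777 -0.2874] -288.00555419921875 [ 0.5593 -0.0086]
vial tri w/top/scene (array([ 0.5583, -0.3568,  0.0875]), [np.float64(0.0015502731728654455), np.float64(0.001301322457443157), np.float64(0.0018842771269262924)])
vial w,t (array([ 0.5582, -0.3586,  0.0859]), [np.float64(0.0008715805514545647), np.float64(0.0008715805514544065)])
(380, 746, 3)
```

View pics/ov.png

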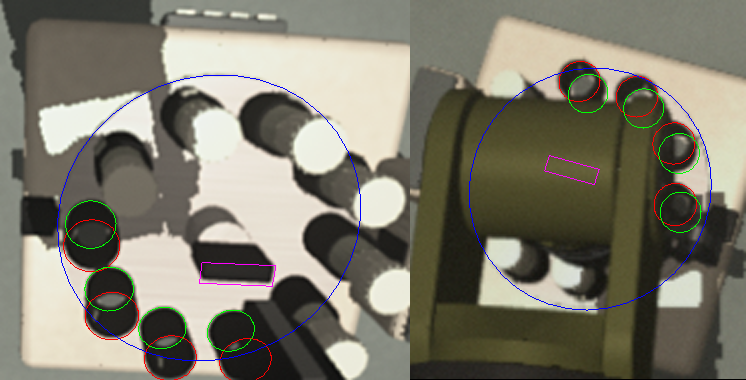

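Emit:
drive_tool(plan=[[0, 0, 0, -2.03, -4.79, 0.8, -1], [0, 0, 0, -2.03, -4.79, 0.8, -1], [0, 0, 0, -2.03, -4.79, 0.8, -1], [0, 0, 0, -2.03, -4.79, 0.8, -1], [0, 0, 0, -2.03, -4.79, 0.8, -1], [0, 0, 0, -2.03, -4.79, 0.8, -1], [0, 0, 0, -2.03, -4.79, 0.8, -1], [0, 0, -0.1, 0, 0, 0.4, -1]])

```text
t: 3.4
position: [0.5574, -0.361, 0.2393]
tool_rot: [0.07, 0.998, 0.0, -0.001]
ft_force: [-0.5, 1.3, -0.2]
grip_width: 0.997
gripper_force: 0.0
```

Emit:
drive_tool(plan=[[0, 0, 0, 0, 0, 0, -1], [0, 0, 0, 0, 0, 0, -1], [0, 0, 0, 0, 0, 0, -1], [0, 0, 0, 0, 0, 0, -1], [0, 0, 0, 0, 0, 0, -1], [0, 0, 0, 0, 0, 0, -1], [0, 0, 0, 0, 0, 0, -1], [0, 0, 0, 0, 0, 0, -1]])

```text
t: 4.4
position: [0.5579, -0.3582, 0.2413]
tool_rot: [0.07, 0.998, -0.0, -0.0]
ft_force: [-0.8, 0.1, -0.3]
grip_width: 1.0
gripper_force: 0.0
```

Run:
```python
from h import *
import pickle
s=read_state();print(s["position"],s["tool_rot"],s["qpos"],s["t"])
w=cam("wrist");pickle.dump(w,open("wB.pkl","wb"))
t=cam("top");pickle.dump(t,open("tB.pkl","wb"))
print(proj(w,[.5583,-.3572,.09]),proj(w,[.559,-.009,.105]))
cv2.imwrite("pics/wB.png",cv2.resize(w["frame"],(768,576),interpolation=cv2.INTER_CUBIC)[:,:,::-1])
```

```text
[ 0.5579345  -0.35820667  0.24126382] [ 6.98516042e-02  9.97557393e-01 -1.40845775e-05 -3.78433237e-05] [-6.25952834e-01  5.53617353e-01  1.14126735e+00 -6.43697399e-05
  1.44675736e+00 -2.05692413e+00] 4.4
[[258.6777788  178.12255889]] [[571.4738504  140.40439637]]
```

View pics/wB.png

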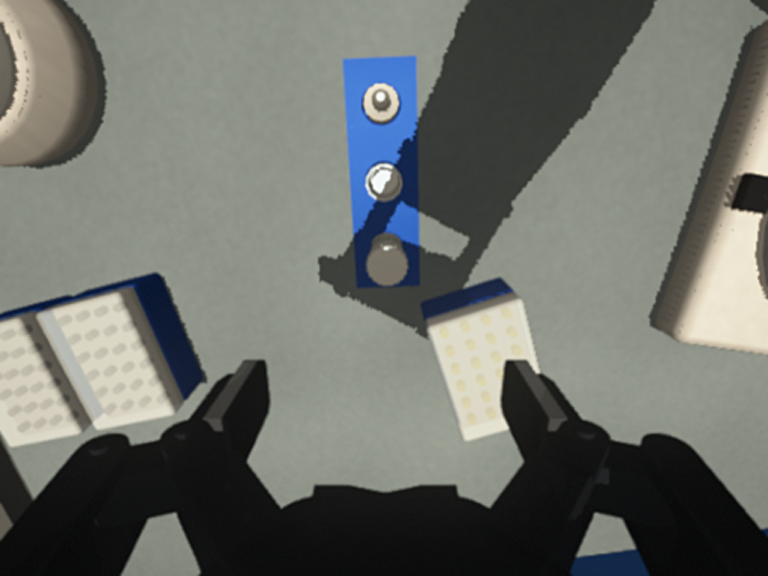

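Emit:
drive_tool(plan=[[0, 0, 0, 0.1, 0.05, 3.5, -1], [0, 0, 0, 0, 0, 3.5, -1], [0, 0, 0, 0, 0, 3.5, -1], [0, 0, 0, 0, 0, 3.5, -1], [0, 0, 0, 0, 0, 2.5, -1], [0, 0, 0, 0, 0, 1.4, -1], [0, 0, 0, 0, 0, 0, -1], [0, 0, 0, 0, 0, 0, -1]], squeeze=50)

```text
t: 5.5
position: [0.5575, -0.3579, 0.0635]
tool_rot: [0.07, 0.998, -0.0, 0.001]
ft_force: [1.6, -0.3, -0.1]
grip_width: 1.0
gripper_force: 0.0
```

Emit:
drive_tool(plan=[[0, 0, 0, 0, 0, 0, 1], [0, 0, 0, 0, 0, 0, 1], [0, 0, 0, 0, 0, 0, 1], [0, 0, 0, 0, 0, 0, 1], [0, 0, 0, 0, 0, 0, 1], [0, 0, 0, 0, 0, 0, 1], [0, 0, 0, 0, 0, 0, 1], [0, 0, 0, 0, 0, 0, 1]])

```text
t: 6.5
position: [0.5572, -0.3576, 0.0627]
tool_rot: [0.07, 0.998, -0.0, 0.0]
ft_force: [0.2, 1.0, 5.7]
grip_width: 0.344
gripper_force: 49.4
```

Emit:
drive_tool(plan=[[0, 0, 0, 0, 0, -3.0, 1], [0, 0, 0, 0, 0, -5.5, 1], [0, 0, 0, 0, 0, -5.5, 1], [0, 0, 0, 0, 0, 0, 1], [0, 0, 0, 0.6, 3.0, 0, 1], [0, 0, 0, 1.2, 5.8, 0, 1], [0, 0, 0, 1.2, 5.8, 0, 1], [0, 0, 0, 1.2, 5.8, 0, 1]])

```text
t: 7.5
position: [0.543, -0.1478, 0.201]
tool_rot: [0.07, 0.998, 0.0, -0.001]
ft_force: [0.7, -0.5, 0.6]
grip_width: 0.346
gripper_force: 49.4
```

Emit:
drive_tool(plan=[[0, 0, 0, 1.0, 4.8, 0, 1], [0, 0, 0, 0.5, 2.5, 0, 1], [0, 0, 0.148, 0, 0, 0, 1], [0, 0, 0, 0, 0, 0, 1], [0, 0, 0, 0, 0, 0, 1], [0, 0, 0, 0, 0, 0, 1], [0, 0, 0, 0, 0, 0, 1], [0, 0, 0, 0, 0, 0, 1]])

```text
t: 8.5
position: [0.5392, -0.0754, 0.2023]
tool_rot: [0.143, 0.99, -0.0, -0.0]
ft_force: [-0.7, -0.5, 0.3]
grip_width: 0.345
gripper_force: 49.5
```

Run:
```python
from fit import *
import pickle
from scipy.optimize import differential_evolution
np.set_printoptions(precision=4,suppress=True)
s=read_state();print(s["position"],s["tool_rot"],s["qpos"],s["t"],s["ft_force"],s["grip_width"])
w=cam("wrist");pickle.dump(w,open("wC.pkl","wb"))
q=np.array([.5848,.0777,-.2874])
for idx in([0],[0,1],[0,1,2,3]):
  b=[(q[0]-.015,q[0]+.01),(q[1]-.01,q[1]+.01),(q[2]-.06,q[2]+.06)]
  r=differential_evolution(score,b,args=([w],[idx]),seed=1,maxiter=60,popsize=10)
  print(idx,r.x,r.fun,pk(r.x,0))
q=r.x
im=cv2.resize(w["frame"],(768,576),interpolation=cv2.INTER_CUBIC).copy()
f=lambda P:np.round(((P+.5)*1.5-.5)*16).astype(np.int32)
for i in range(4): cv2.polylines(im,[f(ring(w,pk(q,i),.105))],True,(255,0,0),1,shift=4)
u=np.array
Rz=lambda x,y:q[:2]+u([np.cos(q[2])*x-np.sin(q[2])*y,np.sin(q[2])*x+np.cos(q[2])*y])
K=np.array([[*Rz(x,y),.141] for x,y in((.007,.023),(-.007,.023),(-.007,-.023),(.007,-.023))])
cv2.polylines(im,[f(proj(w,K))],True,(255,0,255),1,shift=4)
cv2.polylines(im,[f(ring(w,q[:2],.063,.115))],True,(0,0,255),1,shift=4)
cv2.imwrite("pics/wC.png",im[:,:,::-1])
```

```text
[ 0.5392 -0.0754  0.2023] [ 0.1433  0.9897 -0.     -0.    ] [-0.2063  0.3127  1.5737 -0.      1.2552 -1.4895] 8.5 [-0.7133 -0.5171  0.2688] 0.3453058160022445
[0] [ 0.5871  0.0778 -0.3272] -48.524173736572266 [ 0.5582 -0.0074]
[0, 1] [ 0.585   0.0782 -0.2991] -88.48316192626953 [ 0.5585 -0.0078]
[0, 1, 2, 3] [ 0.5844  0.0783 -0.2903] -182.63006591796875 [ 0.5586 -0.0079]
```

View pics/wC.png

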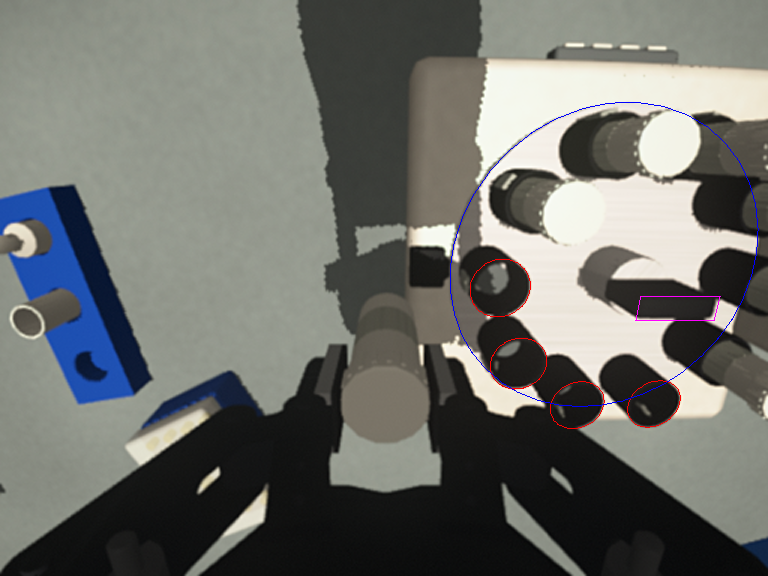

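Run:
```python
from h import *
import pickle
np.set_printoptions(precision=4,suppress=True)
w=pickle.load(open("wC.pkl","rb"));s=read_state()
Rt=R.from_quat(s["tool_rot"]).as_matrix();p=s["position"]
T=lambda v:p+Rt@np.array(v)
for z in(-.0273,-.0133,.0527):
    a=np.linspace(0,2*np.pi,60);r=.0155 if z<.0 else .014
    P=np.array([T([r*np.cos(t),r*np.sin(t),z]) for t in a]);u=(proj(w,P)+.5)*1.5-.5
    print(z,"center",(proj(w,T([0,0,z]))+.5)*1.5-.5,"x",u[:,0].min(),u[:,0].max(),"y",u[:,1].min(),u[:,1].max())
print("from image",Rt.T@(at_z(w,((385.5+.5)/1.5-.5,(398.5+.5)/1.5-.5),p[2]+.0273)-p))
# wB: vial location
wb=pickle.load(open("wB.pkl","rb"));print(at_z(wb,(257.7,175.7),.09))
# edges of vial in wC: column profile on rows, in gray
g=w["frame"].astype(int).sum(2)//3
for r in(215,225,235,260,265,270): print(r,list(g[r,225:290]))
print(list(g[190:300,257]))
```

```text
-0.0273 center [[390.1963 404.8892]] x 343.4485262351417 436.9470442893962 y 363.1486408299759 443.43645397181376
-0.0133 center [[389.6872 382.6472]] x 347.1403608512187 432.23723783718503 y 343.97315648647725 418.66400230315935
0.0527 center [[388.1459 315.5091]] x 361.1787659649409 415.10392048425314 y 289.84667159213944 340.09394099673614
from image [ 0.0025 -0.0016 -0.0273]
[ 0.5554 -0.3579  0.09  ]
215 [np.int64(150), np.int64(150), np.int64(144), np.int64(114), np.int64(79), np.int64(61), np.int64(60), np.int64(61), np.int64(61), np.int64(62), np.int64(62), np.int64(60), np.int64(63), np.int64(65), np.int64(70), np.int64(71), np.int64(70), np.int64(70), np.int64(70), np.int64(71), np.int64(72), np.int64(72), np.int64(72), np.int64(72), np.int64(71), np.int64(73), np.int64(72), np.int64(72), np.int64(71), np.int64(71), np.int64(71), np.int64(72), np.int64(73), np.int64(73), np.int64(74), np.int64(73), np.int64(73), np.int64(73), np.int64(73), np.int64(72), np.int64(71), np.int64(71), np.int64(72), np.int64(73), np.int64(72), np.int64(68), np.int64(69), np.int64(71), np.int64(73
[... 5912 characters left out ...]
nt64(115), np.int64(115), np.int64(114), np.int64(114), np.int64(114), np.int64(113), np.int64(114), np.int64(114), np.int64(114), np.int64(113), np.int64(114), np.int64(115), np.int64(113), np.int64(113), np.int64(115), np.int64(114), np.int64(114), np.int64(114), np.int64(114), np.int64(114), np.int64(114), np.int64(114), np.int64(114), np.int64(114), np.int64(113), np.int64(115), np.int64(114), np.int64(114), np.int64(113), np.int64(114), np.int64(114), np.int64(113), np.int64(113), np.int64(115), np.int64(113), np.int64(112), np.int64(113), np.int64(112), np.int64(114), np.int64(113), np.int64(111), np.int64(116), np.int64(132), np.int64(148), np.int64(151), np.int64(152), np.int64(153)]
```

Emit:
drive_tool(plan=[[0, 0, 0, 0, 1.5, 0, 1], [0, 0, 0, 0, 2.5, 0, 1], [0, 0, 0, 0, 2.08, 0, 1], [0, 0, 0, 0, 1.0, 0, 1], [0, 0, 0, 0, 0, 0, 1], [0, 0, 0, 0, 0, 1.5, 1], [0, 0, 0, 0, 0, 1.0, 1], [0, 0, 0, 0, 0, 0, 1]])

```text
t: 9.55
position: [0.5587, -0.0078, 0.176]
tool_rot: [0.144, 0.99, -0.0, -0.001]
ft_force: [1.5, 0.3, 0.7]
grip_width: 0.344
gripper_force: 49.5
```

Emit:
drive_tool(plan=[[0, 0, 0, 0, 0, 1.0, 1], [0, 0, 0, 0, 0, 0.2, 1], [0, 0, 0, 0, 0, 0, 1], [0, 0, 0, 0, 0, 0, 1], [0, 0, 0, 0, 0, 0, 1], [0, 0, 0, 0, 0, 0, 1], [0, 0, 0, 0, 0, 0, 1], [0, 0, 0, 0, 0, 0, 1]])

```text
t: 10.55
position: [0.5593, -0.0074, 0.1653]
tool_rot: [0.143, 0.99, -0.0, -0.0]
ft_force: [-0.1, 0.9, -0.8]
grip_width: 0.344
gripper_force: 49.5
```

Run:
```python
from fit import *
import pickle
np.set_printoptions(precision=4,suppress=True)
s=read_state();print(s["position"],s["tool_rot"],s["t"],s["ft_force"],s["ft_torque"])
w=cam("wrist");pickle.dump(w,open("wD.pkl","wb"));c=cam("scene")
q=[.5844,.0783,-.2903]
def ov(c,x0,y0,x1,y1,k):
    im=cv2.resize(c["frame"][y0:y1,x0:x1],None,fx=k,fy=k,interpolation=cv2.INTER_CUBIC).copy()
    f=lambda P:np.round(((P+.5-[x0,y0])*k-.5)*16).astype(np.int32)
    for i in(0,1): cv2.polylines(im,[f(ring(c,pk(q,i),.105))],True,(255,0,0),1,shift=4)
    p=s["position"];cv2.polylines(im,[f(ring(c,p[:2],p[2]-.0527,.014))],True,(0,255,0),1,shift=4)
    return im
a=ov(w,180,130,330,300,2.6);b=ov(c,240,90,370,238,3)
H=max(a.shape[0],b.shape[0]);pad=lambda i:np.pad(i,((0,H-i.shape[0]),(0,0),(0,0)))
im=np.hstack([pad(a),pad(b)]);print(im.shape);cv2.imwrite("pics/wD.png",im[:,:,::-1])
```

```text
[ 0.5593 -0.0074  0.1653] [ 0.1434  0.9897 -0.     -0.    ] 10.55 [-0.1078  0.8897 -0.813 ] [-0.0091  0.0135  0.0423]
(444, 780, 3)
```

View pics/wD.png

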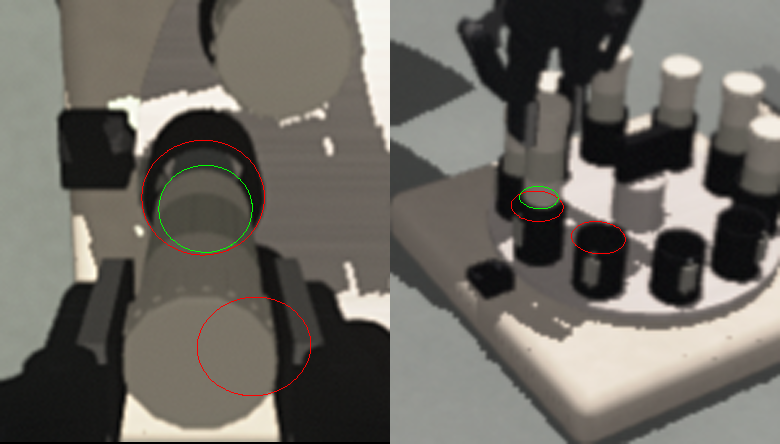

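Run:
```python
from fit import *
np.set_printoptions(precision=4,suppress=True,linewidth=200)
c=cam("scene");g=c["frame"].astype(int).sum(2)//3
print("right axis",c["R"][:,0],"down",c["R"][:,1])
print("cols",280,305)
for r in range(122,178,3): print(r,g[r,276:306])
```

```text
right axis [0.722  0.6918 0.0067] down [ 0.448  -0.46   -0.7666]
cols 280 305
122 [ 65  29  20  21  20  21  20  19  18  20  20  25  55  97 106 107 107 108 108 104  99  87  66  28  18  35  61  67  49  80]
125 [149 141 107  40  19  18  18  20  24  42  65  74  70  68 104 108 107 108 108 107 107 108 107  96  55  45  70  66  33  37]
128 [151 139  93  34  19  18  17  20  26  46  70  74  68  78 106 112 113 112 112 110 110 108 103  90  51  48  70  58  29  37]
131 [151 141  96  35  18  19  19  21  30  52  71  73  69  90 108 111 110 109 109 108 108 105  96  61  34  53  73  64  25  10]
134 [152 144 113  71  34  20  18  21  34  60  73  71  68 101 109 111 111 111 109 108 106 101  85  37  57 103 124  95  35  13]
137 [151 142 110 100 103  99  84  57  63  69  74  70  67 105 110 111 112 111 110 109 105  97  71  71 150 215 199  98  28  12]
140 [151 138  98  89  96 103 108 108 103  82  84  91  98 104 107 109 110 109 108 100  94  80  55  92 174 215 194  78  16  12]
143 [ 71  44  77  84  88  90  91  93  91  82  85  88  90  92  92  92  91  91  91  90  87  75  51 117 208 220 216 186 118  58]
146 [ 25  38  
[... 641 characters left out ...]
 21  30  40  18  12  11  13  14  15  14  13  11  13  12  11  12  17  50  92  95  97  97 100 112 137]
164 [ 95  95  91  86  83  71  70  64  40  18  15  15  13  15  13  13  16  12  15  14  15  46 125 208 210 181 109  93  85  64]
167 [95 95 94 94 86 72 71 68 34 15 12 12 14 13 14 13 13 13 12 13 15 32 67 92 95 85 48 18 13 13]
170 [ 99 115 141 199 194 104  72  68  29  12  12  14  15  12  12  14  14  10  12  11  17  39  78  94  91  69  25  14  13  13]
173 [129 188 214 215 195  74  18  14  13  12  13  14  12  13  14  14  15  12  12  14  17  49  91  94  87  52  17  13  14  14]
176 [ 83  94 124 177 191 104  54  28  17  13  13  14  13  14  15  13  14  13  16  25  45  75  94  94  84  39  13  15  32  60]
```

Run:
```python
from fit import *
import pickle
np.set_printoptions(precision=2,suppress=True,linewidth=200)
c=cam("scene");s=read_state();p=s["position"]
P=np.array([.5586,-.0079])
for z in(.075,.08,.085,.09,.11,.115,.12,.125): print(z,proj(c,[*P,z]),proj(c,[*p[:2],z]))
w=pickle.load(open("wD.pkl","rb"));g=w["frame"].astype(int).sum(2)//3
print("cols 230..285")
for r in range(180,224,3): print(r,g[r,230:286])
print("col 257 rows 165-245",g[165:245,257]);print("251",g[165:245,251])
print(proj(w,[*P,.105]),proj(w,[*p[:2],p[2]-.0527]))
```

```text
0.075 [[287.79 169.14]] [[288.16 169.18]]
0.08 [[287.91 167.34]] [[288.28 167.38]]
0.085 [[288.03 165.53]] [[288.4  165.57]]
0.09 [[288.16 163.7 ]] [[288.53 163.74]]
0.11 [[288.65 156.28]] [[289.03 156.32]]
0.115 [[288.78 154.4 ]] [[289.15 154.44]]
0.12 [[288.9 152.5]] [[289.28 152.54]]
0.125 [[289.03 150.58]] [[289.41 150.62]]
cols 230..285
180 [ 16  46 140 231 238 236 236 237 239 239 208 118  41  13  17  19  21  20  20  22  21  22  21  20  22  21  21  22  22  21  20  21  21  21  21  21  21  20  22  20  20  20  19  27  49  79 100 104 102
 102 101 101 102 101 102 103]
183 [ 36  47 140 233 239 235 232 228 189 131  51  14  17  20  20  20  22  22  21  21  20  21  21  22  20  21  20  23  20  22  22  21  20  20  20  21  22  20  21  21  22  22  21  20  20  28  59  94 101
  99  99  98  99  98  98  98]
186 [ 38  85 186 243 239 200 164 109  56  21  17  18  20  20  21  21  20  21  22  22  21  21  20  22  22  22  23  25  27  25  23  23  22  21  22  20  21  21  22  21  20  20  20  20  21  19  26  58  96
 102 101 100 101 101 101  99]
189 [ 30  88 169 189 174 117  94  76  34  18  20  20  21  21  1
[... 2715 characters left out ...]
7 rows 165-245 [217 242 240 240 243 240 173  60  13  20  21  21  21  21  21  22  21  21  23  21  20  25  41  49  50  49  49  49  49  54  75  88  90  89  89  89  89  89  86  78  73  71  72  72  72  71  71  72  72
  72  71  71  71  74  80  88  88  89  88  89  88  88  90  88  88  88  88  88  87  88  88  89  88  89  89  92  94  91  94 107]
251 [197 230 238 240 240 243 238 170  67  16  17  21  20  22  23  22  22  21  21  22  22  21  25  39  47  50  49  48  47  47  51  68  85  89  89  88  87  90  88  85  76  72  72  72  72  72  71  72  72
  71  73  72  72  72  76  84  89  89  88  89  88  88  89  89  88  89  88  89  87  87  86  86  87  87  87  89  93  91  95 106]
[[257.64 206.08]] [[258.51 210.17]]
```

Emit:
drive_tool(plan=[[0, 0, 0, 0.16, 0.02, 0, 1], [0, 0, 0, 0, 0, 0.3, 1], [0, 0, 0, 0, 0, 0.3, 1], [0, 0, 0, 0, 0, 0.2, 1], [0, 0, 0, 0, 0, 0.2, 1], [0, 0, 0, 0, 0, 0.1, 1], [0, 0, 0, 0, 0, 0, 1], [0, 0, 0, 0, 0, 0, 1]])

```text
t: 11.75
position: [0.5578, -0.0068, 0.1544]
tool_rot: [0.143, 0.99, 0.0, 0.0]
ft_force: [0.3, -0.7, 0.2]
grip_width: 0.342
gripper_force: 49.5
```

Emit:
drive_tool(plan=[[0, 0, 0, 0, 0, 0.2, 1], [0, 0, 0, 0, 0, 0.2, 1], [0, 0, 0, 0, 0, 0.2, 1], [0, 0, 0, 0, 0, 0.1, 1], [0, 0, 0, 0, 0, 0, 1], [0, 0, 0, 0, 0, 0, 1], [0, 0, 0, 0, 0, 0, 1], [0, 0, 0, 0, 0, 0, 1]])

```text
t: 12.75
position: [0.5578, -0.0068, 0.1473]
tool_rot: [0.143, 0.99, -0.0, 0.0]
ft_force: [-0.3, -0.0, 0.3]
grip_width: 0.343
gripper_force: 49.5
```

Emit:
drive_tool(plan=[[0, 0, 0, 0, 0, 0.25, 1], [0, 0, 0, 0, 0, 0.25, 1], [0, 0, 0, 0, 0, 0.2, 1], [0, 0, 0, 0, 0, 0.1, 1], [0, 0, 0, 0, 0, 0.1, 1], [0, 0, 0, 0, 0, 0, 1], [0, 0, 0, 0, 0, 0, 1], [0, 0, 0, 0, 0, 0, 1]])

```text
t: 13.75
position: [0.558, -0.0062, 0.1383]
tool_rot: [0.143, 0.99, 0.0, 0.0]
ft_force: [1.8, 5.2, 1.4]
grip_width: 0.344
gripper_force: 49.6
```

Run:
```python
from h import *
np.set_printoptions(precision=4,suppress=True)
for i in range(4):
    s=read_state();print(s["t"],s["position"],s["ft_force"],s["ft_torque"]);read_camera("wrist")
```

```text
13.75 [ 0.558  -0.0062  0.1383] [1.7627 5.1708 1.3922] [ 1.1569 -0.4229  0.0265]
13.8 [ 0.558  -0.0062  0.1383] [2.346  5.1473 0.9712] [ 1.213  -0.3598  0.0264]
13.85 [ 0.558  -0.0062  0.1383] [1.2153 5.0917 1.1164] [ 1.257  -0.433   0.0217]
13.9 [ 0.558  -0.0062  0.1383] [3.4039 4.8915 2.1927] [ 1.2088 -0.4343  0.0703]
```

Emit:
drive_tool(plan=[[0, 0, 0, 0, 0, 0.1, 1], [0, 0, 0, 0, 0, 0.1, 1], [0, 0, 0, 0, 0, 0, 1], [0, 0, 0, 0, 0, 0, 1], [0, 0, 0, 0, 0, 0, 1], [0, 0, 0, 0, 0, 0, 1], [0, 0, 0, 0, 0, 0, 1], [0, 0, 0, 0, 0, 0, 1]])

```text
t: 14.95
position: [0.5581, -0.0062, 0.1364]
tool_rot: [0.143, 0.99, 0.001, 0.0]
ft_force: [2.0, 4.5, 1.6]
grip_width: 0.344
gripper_force: 49.8
```

Emit:
drive_tool(plan=[[0, 0, 0, 0, 0, 0.1, 1], [0, 0, 0, 0, 0, 0, 1], [0, 0, 0, 0, 0, 0, 1], [0, 0, 0, 0, 0, 0, 1], [0, 0, 0, 0, 0, 0, 1], [0, 0, 0, 0, 0, 0, 1], [0, 0, 0, 0, 0, 0, 1], [0, 0, 0, 0, 0, 0, 1]])

```text
t: 15.95
position: [0.5581, -0.0063, 0.1354]
tool_rot: [0.143, 0.99, 0.001, 0.0]
ft_force: [2.4, 4.8, 2.3]
grip_width: 0.34
gripper_force: 49.8
```

Run:
```python
from h import *
np.set_printoptions(precision=4,suppress=True)
for i in range(3):
    s=read_state();print(s["t"],s["position"],s["ft_force"],s["ft_torque"],s["tau"]);w=read_camera("wrist")
c=cam("scene")
a=cv2.resize(w["frame"][130:300,180:330],None,fx=2.6,fy=2.6,interpolation=cv2.INTER_CUBIC);b=cv2.resize(c["frame"][90:238,240:370],None,fx=3,fy=3,interpolation=cv2.INTER_CUBIC)
H=max(a.shape[0],b.shape[0]);pad=lambda i:np.pad(i,((0,H-i.shape[0]),(0,0),(0,0)))
cv2.imwrite("pics/wE.png",np.hstack([pad(a),pad(b)])[:,:,::-1])
```

```text
15.95 [ 0.5581 -0.0063  0.1354] [2.4234 4.7633 2.2626] [ 1.1925 -0.4678 -0.0116] [ -3.0835 -56.313  -31.4511  -1.4798   0.4238   0.01  ]
16.0 [ 0.5581 -0.0062  0.1354] [1.908  5.6021 3.5938] [ 1.2147 -0.3655  0.0139] [ -3.0833 -56.311  -31.4519  -1.4799   0.4238   0.0099]
16.05 [ 0.5581 -0.0062  0.1354] [2.3355 5.5431 2.0815] [ 1.2804 -0.454  -0.0245] [ -3.0836 -56.3115 -31.4509  -1.4799   0.4238   0.0099]
```

View pics/wE.png

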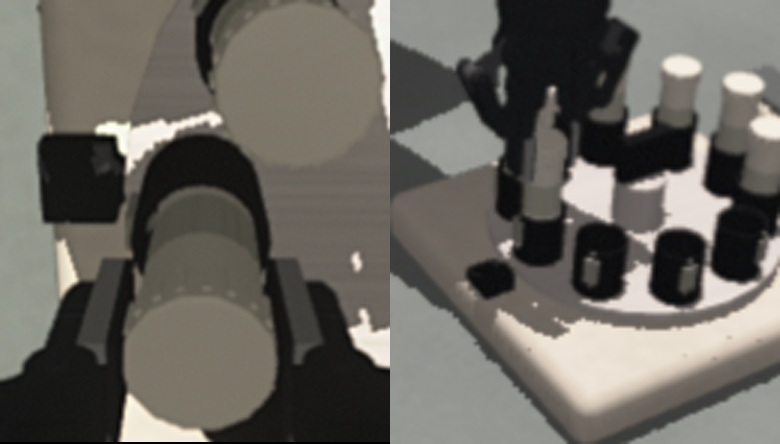

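Emit:
drive_tool(plan=[[0, 0, 0, 0, 0, 0.1, 1], [0, 0, 0, 0, 0, 0.05, 1], [0, 0, 0, 0, 0, 0, 1], [0, 0, 0, 0, 0, 0, 1], [0, 0, 0, 0, 0, 0, 1], [0, 0, 0, 0, 0, 0, 1], [0, 0, 0, 0, 0, 0, 1], [0, 0, 0, 0, 0, 0, 1]])

```text
t: 17.15
position: [0.5582, -0.0063, 0.1341]
tool_rot: [0.143, 0.99, 0.0, 0.001]
ft_force: [1.7, 5.5, 3.8]
grip_width: 0.346
gripper_force: 49.9
```

```bash
cat > r.py <<'E'
from bench import read_state
import numpy as np
np.set_printoptions(precision=4,suppress=True)
s=read_state();print(round(s["t"],2),s["position"],s["ft_force"],s["tau"])
E
python3 r.py
```

```text
17.15 [ 0.5582 -0.0063  0.1341] [1.6516 5.5192 3.7613] [ -3.0547 -55.4573 -30.8273  -1.4392   0.3885   0.0067]
```

Emit:
drive_tool(plan=[[0, 0, 0, 0, 0, 0.1, 1], [0, 0, 0, 0, 0, 0, 1], [0, 0, 0, 0, 0, 0, 1], [0, 0, 0, 0, 0, 0, 1], [0, 0, 0, 0, 0, 0, 1], [0, 0, 0, 0, 0, 0, 1], [0, 0, 0, 0, 0, 0, 1], [0, 0, 0, 0, 0, 0, 1]])

```text
t: 18.15
position: [0.5584, -0.0063, 0.1335]
tool_rot: [0.143, 0.99, 0.0, 0.001]
ft_force: [2.0, 5.4, 6.3]
grip_width: 0.348
gripper_force: 50.2
```

```bash
python3 r.py
```

```text
18.15 [ 0.5584 -0.0063  0.1335] [1.9777 5.4494 6.3179] [ -3.0444 -53.8454 -29.739   -1.401    0.3379   0.0129]
```

Emit:
drive_tool(plan=[[0, 0, 0, 0, 0, 0.08, 1], [0, 0, 0, 0, 0, 0, 1], [0, 0, 0, 0, 0, 0, 1], [0, 0, 0, 0, 0, 0, 1], [0, 0, 0, 0, 0, 0, 1], [0, 0, 0, 0, 0, 0, 1], [0, 0, 0, 0, 0, 0, 1], [0, 0, 0, 0, 0, 0, 1]])

```text
t: 19.15
position: [0.5587, -0.0063, 0.1333]
tool_rot: [0.143, 0.99, 0.001, 0.001]
ft_force: [1.0, 5.4, 10.2]
grip_width: 0.342
gripper_force: 50.5
```

```bash
python3 r.py
```

```text
19.15 [ 0.5587 -0.0063  0.1333] [ 0.9923  5.3818 10.2323] [ -3.0219 -51.7438 -28.499   -1.3775   0.1973  -0.0123]
```

Emit:
drive_tool(plan=[[0, 0, 0, 0, 0, 0.06, 1], [0, 0, 0, 0, 0, 0, 1], [0, 0, 0, 0, 0, 0, 1], [0, 0, 0, 0, 0, 0, 1], [0, 0, 0, 0, 0, 0, 1], [0, 0, 0, 0, 0, 0, 1], [0, 0, 0, 0, 0, 0, 1], [0, 0, 0, 0, 0, 0, 1]])

```text
t: 20.15
position: [0.5589, -0.0063, 0.133]
tool_rot: [0.143, 0.99, 0.001, 0.002]
ft_force: [1.3, 5.3, 13.3]
grip_width: 0.344
gripper_force: 50.7
```

```bash
python3 r.py
python3 - <<'E'
from h import *
import pickle
np.set_printoptions(precision=1,suppress=True,linewidth=220)
c=cam("scene");s=read_state();p=s["position"]
pickle.dump(c,open("sF.pkl","wb"))
P=np.array([.5588,-.0073])
for z in(.105,.115,.1466,.153,.1606,.167): print(z,proj(c,[*P,z]))
g=c["frame"].astype(int).sum(2)//3
for col in(288,290,292,294): print(col,g[112:172,col])
E
```

```text
20.15 [ 0.5589 -0.0063  0.133 ] [ 1.2904  5.2983 13.2999] [ -3.008  -50.3775 -27.6458  -1.3583   0.1304  -0.0159]
0.105 [[288.8 158.1]]
0.115 [[289.  154.3]]
0.1466 [[289.8 142.1]]
0.153 [[290.  139.6]]
0.1606 [[290.2 136.5]]
0.167 [[290.4 133.9]]
288 [ 21  20  18  20  18  20  18  20  21  20  21  19  21  19  21  21  24  29  32  44  49  55  65  82  77  68  66  67  73  74  69  68  69  75  76  78  88  91  91 103 106  96  93  91  92  93  92  92  91  92  87  45  18  13
  15  13  15  14  14  14]
290 [ 19  18  19  18  19  19  20  21  21  20  20  21  22  23  30  60  92 100 100 101 101 103 106 107 108 108 108 109 108 113 110 111 111 110 109 110 111 111 112 111 109 102  95  92  92  92  92  92  92  92  88  50  22  13
  13  12  14  12  12  13]
292 [ 19  21  19  20  20  20  19  24  43  62  64  69  78  89  99 103 107 109 110 107  98  99 106 107 107 108 109 108 108 113 112 109 110 110 110 111 112 111 111 111 110 103  94  92  91  93  92  91  92  92  88  49  20  14
  13  13  15  13  14  13]
294 [ 20  21  19  18  19  19  19  45 111 112 102 101 101 102 108 109 104  98  95  80  68  70  98 107 108 108 109 108 109 113 111 110 109 109 107 108 109 109 109 109 107  96  91  90  90  91  89  89  90  88  72  34  16  14
  12  16  15  13  15  12]
```

Emit:
drive_tool(plan=[[0, 0, 0, 0, 0, -0.1, 1], [0, 0, 0, 0, 0, -0.1, 1], [0, 0, 0, 0, 0, 0, 1], [0, 0, 0, 0, 0, 0, -0.2], [0, 0, 0, 0, 0, 0, -0.2], [0, 0, 0, 0, 0, 0, -0.2], [0, 0, 0, 0, 0, 0, -0.2], [0, 0, 0, 0, 0, 0, -0.2]])

```text
t: 21.2
position: [0.5578, -0.0068, 0.1333]
tool_rot: [0.143, 0.99, -0.0, -0.0]
ft_force: [-0.5, -0.1, -0.1]
grip_width: 0.6
gripper_force: 0.0
```

```bash
python3 r.py
```

```text
21.2 [ 0.5578 -0.0068  0.1333] [-0.4639 -0.1422 -0.1344] [ -0.0173 -57.7055 -32.9289  -0.0027   0.0011  -0.    ]
```

Emit:
drive_tool(plan=[[0, 0, 0, 0, 0, -2.0, -0.2], [0, 0, 0, 0, 0, -5.0, -0.2], [0, 0, 0.185, 0, 0, 0, -0.2], [0, 0, 0.185, 0, 0, 0, -0.2], [0, 0, 0.185, 0, 0, 0, -0.2], [0, 0, 0.185, 0, 0, 0, -0.2], [0, 0, 0.185, 0, 0, 0, -0.2], [0, 0, 0.185, 0, 0, 0, -0.2]])

```text
t: 22.2
position: [0.5578, -0.0068, 0.2034]
tool_rot: [0.646, 0.764, -0.0, -0.0]
ft_force: [0.7, -0.6, 1.3]
grip_width: 0.6
gripper_force: 0.0
```

Emit:
drive_tool(plan=[[0, 0, 0.185, 0, 0, 0, -0.2], [0, 0, 0.185, 0, 0, 0, -0.2], [0, 0, 0.091, 0, 0, 0, -0.2], [0, 0, 0, 0, 0, 0, -0.2], [0, 0, 0, 0, 0, 0, -0.2], [0, 0, 0, 0, 0, 0, -0.2], [0, 0, 0, 0, 0, 0, -0.2], [0, 0, 0, 0, 0, 0, -0.2]])

```text
t: 23.2
position: [0.5578, -0.0068, 0.2034]
tool_rot: [0.801, 0.598, -0.0, -0.0]
ft_force: [0.0, -0.5, 0.7]
grip_width: 0.601
gripper_force: 0.0
```

Run:
```python
from fit import *
import pickle
np.set_printoptions(precision=4,suppress=True)
s=read_state();print(s["position"],s["tool_rot"],s["qpos"],s["t"])
w=cam("wrist");pickle.dump(w,open("wG.pkl","wb"))
im=cv2.resize(w["frame"],(768,576),interpolation=cv2.INTER_CUBIC).copy()
f=lambda P:np.round(((P+.5)*1.5-.5)*16).astype(np.int32)
q=np.array([.5844,.0783,-.2903]);u=np.array
Rz=lambda x,y:q[:2]+u([np.cos(q[2])*x-np.sin(q[2])*y,np.sin(q[2])*x+np.cos(q[2])*y])
for z in(.141,.103):
    K=np.array([[*Rz(x,y),z] for x,y in((.007,.023),(-.007,.023),(-.007,-.023),(.007,-.023))])
    cv2.polylines(im,[f(proj(w,K))],True,(255,0,255),1,shift=4)
for i in range(2): cv2.polylines(im,[f(ring(w,pk(q,i),.105))],True,(255,0,0),1,shift=4)
for z in(.15,.1606): cv2.polylines(im,[f(ring(w,pk(q,0),z,.0155))],True,(0,255,0),1,shift=4)
cv2.imwrite("pics/wG.png",im[:,:,::-1])
```

```text
[ 0.5578 -0.0068  0.2034] [ 0.8012  0.5984 -0.     -0.    ] [-0.0778  0.3409  1.5335 -0.      1.2672  0.2099] 23.2
```

View pics/wG.png

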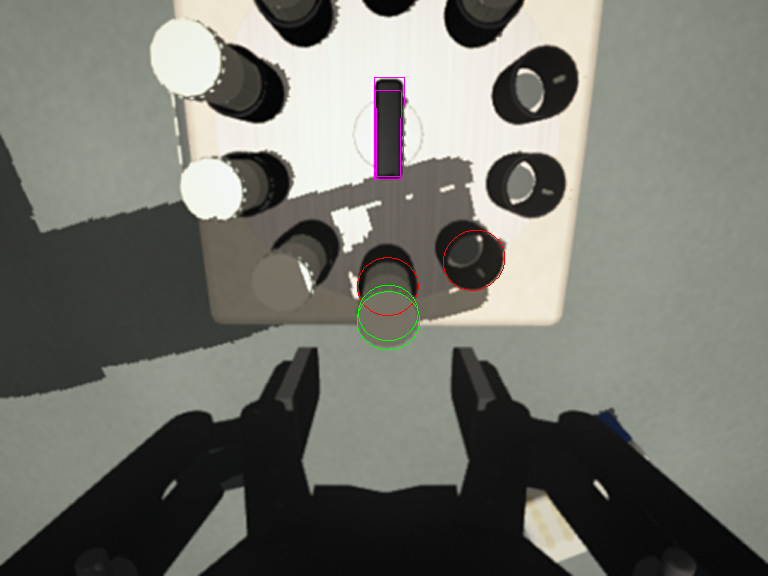

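Emit:
drive_tool(plan=[[0, 0, 0, 2.0, 0.05, 0, -0.2], [0, 0, 0, 3.5, 0.05, 0, -0.2], [0, 0, 0, 2.4, 0.05, 0, -0.2], [0, 0, 0, 1.0, 0, 0, -0.2], [0, 0, 0, 0, 0, 0, -0.2], [0, 0, 0, 0, 0, 2.0, -0.2], [0, 0, 0, 0, 0, 1.5, -0.2], [0, 0, 0, 0, 0, 0, -0.2]])

```text
t: 24.25
position: [0.584, 0.0776, 0.1673]
tool_rot: [0.801, 0.598, -0.001, -0.001]
ft_force: [0.0, -0.7, 0.8]
grip_width: 0.597
gripper_force: 0.0
```

Emit:
drive_tool(plan=[[0, 0, 0, 0, 0, 2.0, -0.2], [0, 0, 0, 0, 0, 2.0, -0.2], [0, 0, 0, 0, 0, 1.3, -0.2], [0, 0, 0, 0, 0, 0.5, -0.2], [0, 0, 0, 0, 0, 0, -0.2], [0, 0, 0, 0, 0, 0, -0.2], [0, 0, 0, 0, 0, 0, -0.2], [0, 0, 0, 0, 0, 0, -0.2]])

```text
t: 25.25
position: [0.5846, 0.0782, 0.1107]
tool_rot: [0.801, 0.598, 0.0, 0.0]
ft_force: [-0.0, -0.3, 0.3]
grip_width: 0.6
gripper_force: 0.0
```

Emit:
drive_tool(plan=[[0, 0, 0, 0, 0, 0, 1], [0, 0, 0, 0, 0, 0, 1], [0, 0, 0, 0, 0, 0, 1], [0, 0, 0, 0, 0, 0, 1], [0, 0, 0, 0, 0, 0, 1], [0, 0, 0, 0, 0, 0, 1], [0, 0, 0, 0, 0, 0, 1], [0, 0, 0, 0, 0, 0, 1]], squeeze=30)

```text
t: 26.25
position: [0.5846, 0.0781, 0.1105]
tool_rot: [0.801, 0.598, 0.0, 0.0]
ft_force: [2.0, -0.9, 2.0]
grip_width: 0.162
gripper_force: 31.3
```

```bash
python3 r.py
```

```text
26.25 [0.5846 0.0781 0.1105] [ 2.0278 -0.9178  2.0469] [  0.5942 -61.3396 -31.3737   0.1173   0.2685  -0.0864]
```

Gripped on the knob (13.8 mm). I'll turn it one click clockwise.

Emit:
drive_tool(plan=[[0, 0, 0.05, 0, 0, 0, 1], [0, 0, 0.1, 0, 0, 0, 1], [0, 0, 0.13, 0, 0, 0, 1], [0, 0, 0.13, 0, 0, 0, 1], [0, 0, 0.12, 0, 0, 0, 1], [0, 0, 0.068, 0, 0, 0, 1], [0, 0, 0.03, 0, 0, 0, 1], [0, 0, 0, 0, 0, 0, 1]])

```text
t: 27.25
position: [0.5837, 0.0788, 0.1105]
tool_rot: [0.947, 0.322, -0.001, -0.001]
ft_force: [-8.6, 3.4, 6.6]
grip_width: 0.158
gripper_force: 32.0
```

Emit:
drive_tool(plan=[[0, 0, 0, 0, 0, 0, 1], [0, 0, 0, 0, 0, 0, 1], [0, 0, 0, 0, 0, 0, 1], [0, 0, 0, 0, 0, 0, -0.2], [0, 0, 0, 0, 0, 0, -0.2], [0, 0, 0, 0, 0, 0, -0.2], [0, 0, 0, 0, 0, 0, -0.2], [0, 0, 0, 0, 0, 0, -0.2]])

```text
t: 28.25
position: [0.5845, 0.0781, 0.1103]
tool_rot: [0.947, 0.322, -0.0, -0.0]
ft_force: [-0.2, 0.4, 0.7]
grip_width: 0.603
gripper_force: 0.0
```

Emit:
drive_tool(plan=[[0, 0, 0, 0, 0, -1.5, -0.2], [0, 0, 0, 0, 0, -3.0, -0.2], [0, 0, 0, 0, 0, -4.0, -0.2], [0, 0, 0, 0, 0, -4.0, -0.2], [0, 0, 0, 0, 0, -1.5, -0.2], [0, 0, 0, 0, 0, 0, -0.2], [0, 0, 0, 0, 0, 0, -0.2], [0, 0, 0, 0, 0, 0, -0.2]])

```text
t: 29.25
position: [0.5842, 0.0781, 0.2491]
tool_rot: [0.947, 0.322, -0.001, -0.0]
ft_force: [-0.6, 0.3, -0.9]
grip_width: 0.598
gripper_force: 0.0
```

Run:
```python
from fit import *
np.set_printoptions(precision=4,suppress=True)
s=read_state();print(s["position"],s["tool_rot"],s["t"])
w=cam("wrist")
im=cv2.resize(w["frame"],(768,576),interpolation=cv2.INTER_CUBIC).copy()
f=lambda P:np.round(((P+.5)*1.5-.5)*16).astype(np.int32)
q=np.array([.5844,.0783,-.2903-.6283]);u=np.array
Rz=lambda x,y:q[:2]+u([np.cos(q[2])*x-np.sin(q[2])*y,np.sin(q[2])*x+np.cos(q[2])*y])
K=np.array([[*Rz(x,y),.141] for x,y in((.007,.023),(-.007,.023),(-.007,-.023),(.007,-.023))])
cv2.polylines(im,[f(proj(w,K))],True,(255,0,255),1,shift=4)
for i in range(4): cv2.polylines(im,[f(ring(w,pk(q,i),.105))],True,(255,0,0),1,shift=4)
cv2.polylines(im,[f(ring(w,pk(q,0),.155,.0155))],True,(0,255,0),1,shift=4)
cv2.imwrite("pics/wH.png",im[:,:,::-1])
```

```text
[0.5842 0.0781 0.2491] [ 0.9469  0.3216 -0.001  -0.0003] 29.25
```

View pics/wH.png

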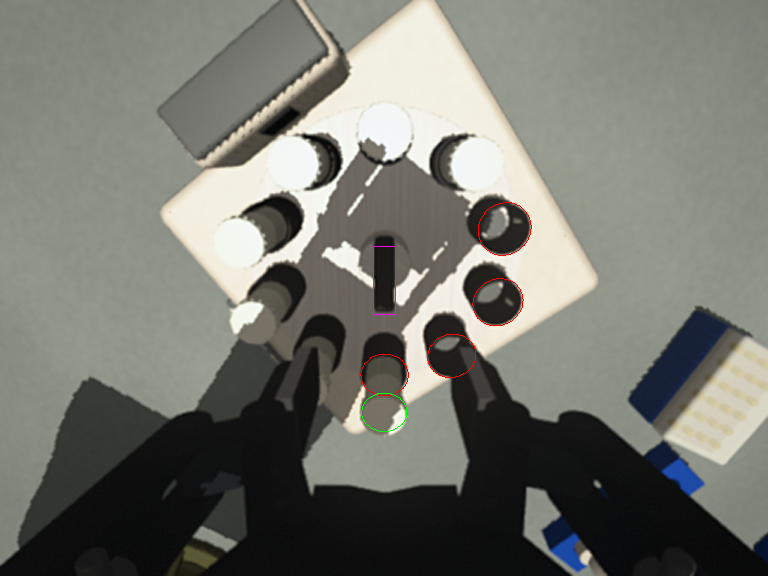

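```bash
python3 -c "
from bench import *
print(finish_job())"
```

```text
the job is handed in; nothing more can be done
None
```

I pressed the vial past the clip until the push rose to about 13 N and it would go no further, then turned the carousel one click clockwise, confirmed by wrist camera, and handed the job in at about 29 s; the switch itself was not read, so its full press is inferred from that push.

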